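# Present a thin-section slide to the code reader

## Robot

A 6-joint arm with a two-finger parallel gripper is mounted at the origin on a cart in front of the work surface, level with it; the furniture and walls round the work are solid. World frame = base frame: x ahead of the robot, y to its left, z up, the work surface at z = 0. Lengths are in m, angles in rad, forces in N, time in s.
With the tool pointing down it reaches from about 0.375 to 0.9 m from the base axis. Payload 3.1 kg.
Tool frame: the origin (TCP) lies between the finger pads; the fingertips stand 11 mm ahead of it and the grasp point (between the pads) lies 8 mm behind it; z points along the fingers, y is the line along which they close (so a half turn about z gives the same grasp; the last joint's range is limited). The gripper opens to 87 mm and grips with 3 to 60 N. Pads are 19 mm wide; open, the fingers measure 117 mm over their backs; the gripper's body (75 mm by 190 mm) begins 51 mm behind the grasp point.
Start: joints at [1.113, 0.527, 1.433, -0, 1.181, -0.178], TCP at [0.173, 0.601, 0.234] pointing down, gripper open.
Joint ranges: [-3.08, 3.08], [-0.75, 2.2], [0.22, 2.44], [-1.43, 4.57], [0, 2.65], [-2.85, 2.85]. Speed limits (rad/s): [2.79, 2.79, 3.14, 3.14, 3.14, 3.14].

## Interface

Orientations are given as a unit quaternion [x, y, z, w].
In Python, from rig import robot gives the robot as it stands.
- The arm moves only by the tool move_arm, never from a script. Its argument "moves" is text: rows parted by semicolons, each of 7 numbers parted by spaces: the shift along the tool's x, y, z in units of 100 mm (1.0 is 100 mm), then the turn, a rotation vector about the tool's x, y, z in units of 90 degrees (1.0 is 90 degrees), then the opening, from 0 (shut) to 1 (fully open). A call has 1 to 12 rows; each row is the pose to reach, as a shift and turn from the pose commanded when the call began, along the tool's axes at that moment; what a row does not reach only later rows make up. A row lasts 1/10 s, in which the tool goes at most 50 mm and 8.59 degrees, less where a joint would pass 70% of its speed; a pose out of reach is approached as far as the arm can. A call with a number of a shift or a turn outside -1 to 1 is refused whole. A call with a gripper value outside its range is refused whole. The fingers move at their own pace and stop on an object; "squeeze" is the grip in N (left out, the last holds). Time passes only in rows, so rows that repeat a pose let the fingers close. It gives the time, the measured TCP pose, the force, the opening and the grip force at its end, in the units of the state.
- robot.get_obs(): the state, without advancing time (a new reading comes with each control period).
- robot.camera(name): name is "scene" or "side" or "wrist"; returns a dict with "image" (384x512x3 uint8, red, green, blue), "intrinsics" (3x3 intrinsics, pixels), "dist_coeffs" ([k1, k2, p1, p2, k3] as OpenCV has them; the pictures are not rectified), "extrinsics" (4x4, takes a point from world to camera coordinates). Camera axes: x right, y up, looking along -z (the intrinsics and any distortion apply to the point x, -y, -z); pixel columns grow to the right and rows downward; lengths in m; the calibration is good to about 2 mm. A picture is of the moment at which its call begins. There is no depth.
- robot.hand_in(): hands the job in; it is judged then, once.
The state is a dict: "time": time; "q": joint angles; "joint_velocities": joint speeds; "joint_torque": joint torques, N m; "position": TCP position; "tool_rot": TCP orientation; "ft_force": force on the tool from outside, world axes, zero at the start; "moment": the same for the moment, N m; "grip_width": finger opening in m; "grip_force": force on a finger pad.
Only numpy, scipy, OpenCV 4.12 (cv2) and the standard library are available. Lean on these libraries where they do the work, as an engineer would, in place of code of your own. Each camera call takes 0.05 s, during which the arm holds its last target. There are 200 camera calls.

## Task

Three glass slides lie on the rubber mat; one has a small notch cut out of a corner, which marks its frosted label end. Pick up that slide with the fingers off the frosted end and hold it level, label up, about 5 cm above the code reader's base plate, the middle of the frosted end straight over the engraved cross and that end pointing along the plate to the reader's post. Do not let the slide touch the reader, leave the other slides and the asphalt cores alone, and finish while still holding the slide there.

Things in the scene. Friction and masses are not known exactly. Their poses are not given: they have to be found in the camera images.
- slide: The notched glass slide: clear plate 110 x 50 mm, 6 mm thick, 80 g, lying flat, label up, on the rubber mat (mat top 3 mm above the worktop). Origin at the centre of its underside; x runs lengthwise to the frosted label end (x = +25 to +55 mm), y across, z up out of the label face. A 14 x 14 mm square notch is cut out of the corner at +x, -y (right corner, seen with the frosted end pointing away).
- slide_mid (a point): Centre of the notched slide, half-way up its 6 mm; axes as the slide's. The slide may be gripped across its 50 mm width here or towards the plain end. A dark asphalt section 42 x 36 mm, centred 12 mm towards the plain end, is stuck on its top and adds no height.
- slide_label (a point): Middle of the frosted label end, on the slide's top face, 40 mm along +x from its centre.
- spare_a_mid (a point): Centre, half-way up, of a spare slide of the same size (110 x 50 x 6 mm, x lengthwise) with the same dark section, but four square corners and no frosted end, on the mat; to be left alone.
- spare_b_mid (a point): Centre, half-way up, of the second spare slide, the same as the first; to be left alone.
- reader: Fixed code reader: aluminium base plate 215 x 90 x 8 mm with an engraved cross, and a post with a grey head looking slantwise down over the cross. Origin under the cross, on the worktop; x along the plate from cross to post (plate x = -50 to +165 mm), z up. Post 16 mm thick at x = 140 mm, up to z = 158 mm; head about 60 x 46 x 36 mm, x = 80 to 155 mm, above z = 110 mm.
- read_point (a point): The reading point: straight above the cross, 50 mm above the top of the base plate (58 mm above the worktop); axes as the reader's.
- core_r3: Asphalt core, 85 x 66 x 87 mm, lying on its round side on the worktop to the right of the reader; bystander.
- core_r7: Asphalt core, 87 x 85 x 66 mm, standing on the worktop at the far side; bystander.
Things that resemble listed ones, but are neither listed nor needed, are in the scene too. What is shaped like the slide but blue is not meant.

How it is judged:
By the outcome, as a careful person would: the job done as asked, in the order asked, and still so for the second after the job is handed in, while the arm keeps its last pose, push and grip.
It also fails if it takes over 42 s, if anything falls off the work surface, if the arm or the gripper's body presses on something with over 40 N, if the wrist force passes 120 N, or if a joint passes its speed limit or range.

## Working session

There is one attempt and no reset: what is moved stays moved. The work goes in short steps, Python scripts to look and compute and a tool call to move; the robot and the scene stay as the last step left them, time stands still between calls to the robot, and variables do not carry over. Pictures are saved under pics/ and viewed, at most 10 in all, crops included, and the job is handed in when it is done.

Besides the shell and the picture viewer there is one more tool, called after ">>>" as a command line: name --argument value ..., lists and objects as JSON in quotes. move_arm: Moves the arm, as the interface text tells. Shifts and turns lie within -1 to 1; 1 stands for 100 mm of shift or 90 degrees of turn. Its arguments: {"type":"object","properties":{"moves":{"type":"string"},"squeeze":{"type":"number"}},"required":["moves"]}

```bash
mkdir -p pics; ls; cat > h.py <<'E'
import numpy as np, cv2
from scipy.spatial.transform import Rotation as R
from rig import robot
def shot(n,f=None):
    c=robot.camera(n)
    if f: cv2.imwrite('pics/'+f,cv2.cvtColor(c['image'],cv2.COLOR_RGB2BGR))
    return c
def cast(c,px,z):
    px=np.array(px,float).reshape(-1,1,2)
    u=cv2.undistortPoints(px,np.array(c['intrinsics']),np.array(c['dist_coeffs'])).reshape(-1,2)
    E=np.array(c['extrinsics']); d=np.c_[u[:,0],-u[:,1],-np.ones(len(u))]@E[:3,:3]
    o=-E[:3,:3].T@E[:3,3]
    return o+d*((z-o[2])/d[:,2])[:,None]
def proj(c,P):
    E=np.array(c['extrinsics']); p=np.atleast_2d(P)@E[:3,:3].T+E[:3,3]; p=p*[1,-1,-1]
    return cv2.projectPoints(p,np.zeros(3),np.zeros(3),np.array(c['intrinsics']),np.array(c['dist_coeffs']))[0].reshape(-1,2)
E
python3 - <<'E'
from h import *
ims=[shot(n)['image'] for n in('scene','side','wrist')]
for n,i in zip('abc',ims): cv2.imwrite(f'pics/{n}0.png',cv2.cvtColor(i,cv2.COLOR_RGB2BGR))
o=robot.get_obs();print(o['time'],o['position'],o['tool_rot'],o['grip_width'])
E
```

```text
pics
0.15 [0.17234745 0.60022866 0.23281982] [ 1.39450282e-01  9.90228760e-01 -7.51047097e-04 -2.39419836e-04] 0.08708692348318343
```

View pics/a0.png

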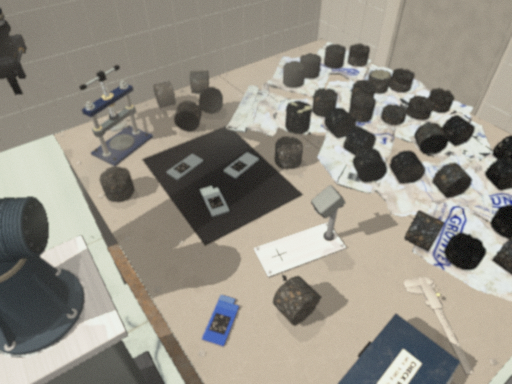

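View pics/c0.png

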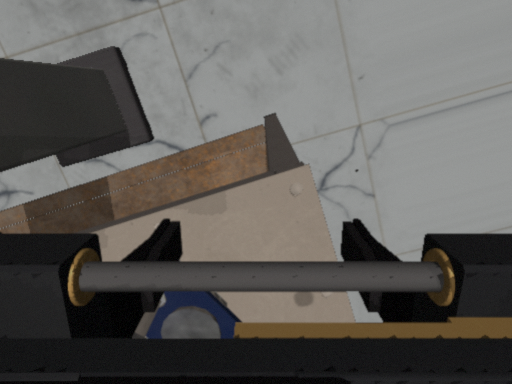

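View pics/b0.png

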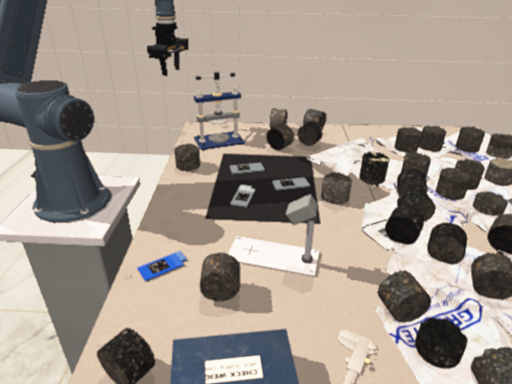

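The scene view shows three slides on the mat at about (184,166), (241,165) and (214,200). The reader plate is at (300,250) with its cross near (280,254), and the post is at (330,235). The wrist view shows nothing useful. The side view shows the slides at (247,168), (291,184) and (243,195), and the cross at (251,250). I'll zoom in to find the notch.

```bash
python3 - <<'E'
from h import *
a=cv2.imread('pics/a0.png');b=cv2.imread('pics/b0.png')
f=lambda i,x,y,w,h,W,H:cv2.resize(i[y:y+h,x:x+w],(W,H),interpolation=cv2.INTER_CUBIC)
cv2.imwrite('pics/z.png',np.vstack([np.hstack([f(a,160,145,100,75,400,300),f(b,220,155,100,75,400,300)]),np.hstack([f(a,250,180,100,100,300,300),f(b,225,190,100,75,400,300),np.zeros((300,100,3),np.uint8)])]))
# bright slide blobs
for n in('scene','side'):
    c=shot(n);im=c['image'];g=cv2.cvtColor(im,cv2.COLOR_RGB2GRAY)
    m=(g>85).astype(np.uint8)
    k,l,s,ce=cv2.connectedComponentsWithStats(m)
    for i in range(1,k):
        if 60<s[i,4]<1500:
            cs,_=cv2.findContours((l==i).astype(np.uint8),0,1)
            P=cast(c,cs[0].reshape(-1,2),.009)[:,:2].astype(np.float32)
            r=cv2.minAreaRect(P*1000);
            if 80<max(r[1])<140 and 35<min(r[1])<70: print(n,ce[i].round(),s[i,4],np.round(r[0]),np.round(r[1]),round(r[2]),'\n',np.round(cv2.boxPoints(r)).tolist())
for n,p in(('scene',(280,254)),('side',(251,250))):
    print(n,cast(shot(n),p,.008))
E
```

```text
scene [185. 166.] 372 [495. 236.] [115.  56.] 17 
 [[431.0, 247.0], [447.0, 192.0], [558.0, 225.0], [542.0, 279.0]]
scene [241. 164.] 343 [642. 143.] [116.  53.] 16 
 [[579.0, 153.0], [594.0, 102.0], [705.0, 134.0], [690.0, 185.0]]
scene [213. 200.] 426 [499.  61.] [116.  54.] 80 
 [[462.0, 9.0], [515.0, -0.0], [535.0, 114.0], [482.0, 123.0]]
scene [ 11. 219.] 241 [  4. 309.] [103.  48.] 76 
 [[-32.0, 265.0], [15.0, 253.0], [40.0, 354.0], [-6.0, 365.0]]
scene [399. 369.] 1094 [ 552. -548.] [120.  67.] 10 
 [[487.0, -525.0], [499.0, -591.0], [617.0, -570.0], [605.0, -505.0]]
side [247. 168.] 237 [496. 231.] [113.  62.] 18 
 [[433.0, 243.0], [452.0, 184.0], [559.0, 218.0], [541.0, 278.0]]
side [291. 183.] 267 [642. 141.] [113.  58.] 16 
 [[580.0, 153.0], [596.0, 97.0], [705.0, 129.0], [689.0, 184.0]]
side [243. 195.] 289 [498.  60.] [119.  54.] 80 
 [[461.0, 6.0], [514.0, -3.0], [535.0, 114.0], [482.0, 124.0]]
scene [[ 0.53944565 -0.19259716  0.008     ]]
side [[ 0.53801544 -0.1939108   0.008     ]]
```

View pics/z.png

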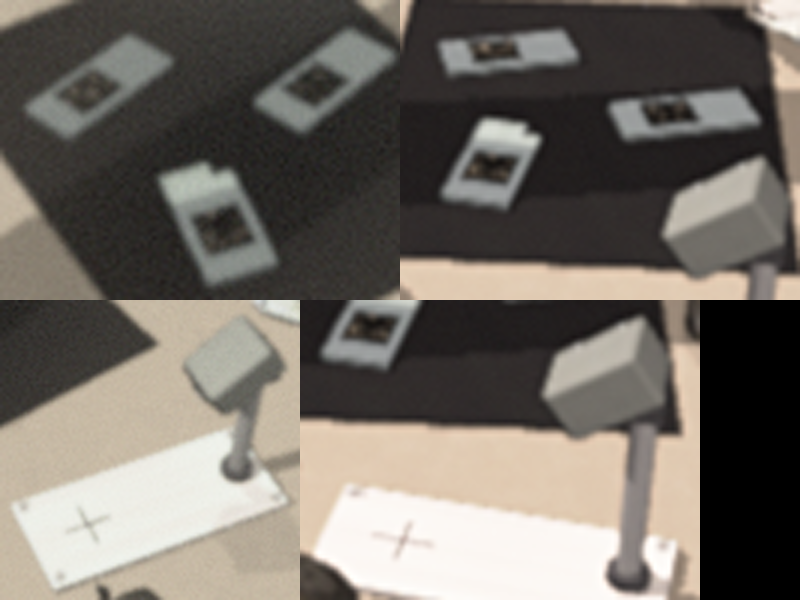

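The zooms show the notched slide with the white frosted end: its centre is at scene px (213,200), the frosted end points to +y, and the notch is on the +x side. Its heading is about 80°. The cross is at scene px (279.3,254.7) and side px (251,250). Next I'll measure the reader heading and the hover offset.

```bash
cat >> h.py <<'E'
def goto(pos,yaw_y,lvl=True):
    "offset in move units from present measured pose to pos, tool down, tool-y at yaw_y deg"
    o=robot.get_obs(); T=R.from_quat(o['tool_rot']); a=np.radians(yaw_y)
    y=np.array([np.cos(a),np.sin(a),0]); z=np.array([0,0,-1.]); x=np.cross(y,z)
    G=R.from_matrix(np.c_[x,y,z])
    print('shift',np.round(T.inv().apply(np.array(pos)-o['position'])*10,3),'turn',np.round((T.inv()*G).as_rotvec()/(np.pi/2),3), 'pos',np.round(o['position'],4))
E
python3 - <<'E'
from h import *
for n,seed in(('scene',(300,250)),('side',(270,257))):
    c=shot(n);g=cv2.cvtColor(c['image'],cv2.COLOR_RGB2GRAY)
    for th in (185,200,215):
        k,l,s,ce=cv2.connectedComponentsWithStats((g>th).astype(np.uint8))
        i=l[seed[1],seed[0]]
        if i==0 or s[i,4]>5000: continue
        cs,_=cv2.findContours((l==i).astype(np.uint8),0,1)
        P=cast(c,max(cs,key=len).reshape(-1,2),.008)[:,:2].astype(np.float32)*1000
        r=cv2.minAreaRect(P);print(n,th,np.round(r[0]),np.round(r[1]),round(r[2],1),np.round(cv2.boxPoints(r)).tolist())
c=shot('scene');print(cast(c,[(279.3,254.7)],.008),cast(c,[(329.3,235.7)],.01))
c=shot('side');print(cast(c,[(251,250.2)],.008),cast(c,[(307,258.8)],.01))
goto([.498,.056,.16],-10)
E
```

```text
scene 200 [ 591. -203.] [ 92. 216.] 79.0 [[476.0, -228.0], [688.0, -269.0], [705.0, -178.0], [494.0, -137.0]]
scene 215 [ 591. -203.] [ 89. 213.] 78.9 [[478.0, -227.0], [687.0, -268.0], [704.0, -180.0], [495.0, -139.0]]
side 215 [ 591. -204.] [ 95. 216.] 78.2 [[476.0, -229.0], [687.0, -273.0], [707.0, -180.0], [496.0, -136.0]]
[[ 0.53676521 -0.19329783  0.008     ]] [[ 0.67690353 -0.219841    0.01      ]]
[[ 0.53806384 -0.19466884  0.008     ]] [[ 0.67456577 -0.21944752  0.01      ]]
shift [-4.632 -4.336  0.736] turn [0.    0.    0.933] pos [0.1726 0.6007 0.2336]
```

```bash
python3 - <<'E'
from h import *
c=shot('scene');print(cast(c,[(92,152),(122,163),(153,138),(128,128),(117,183),(187,116)],0.0).round(3))
d=shot('side')
# top of rig: scene (100,75), side (219,75): triangulate by matching heights
for z in(.1,.15,.2,.25,.3): print(z,cast(c,(100,75),z)[0,:2].round(3),cast(d,(219,75),z)[0,:2].round(3))
E
```

```text
[[ 0.281  0.478 -0.   ]
 [ 0.342  0.369  0.   ]
 [ 0.475  0.432  0.   ]
 [ 0.427  0.535  0.   ]
 [ 0.297  0.291  0.   ]
 [ 0.629  0.482  0.   ]]
0.1 [0.431 0.763] [0.302 1.01 ]
0.15 [0.412 0.663] [0.328 0.831]
0.2 [0.394 0.564] [0.353 0.653]
0.25 [0.376 0.465] [0.379 0.474]
0.3 [0.357 0.365] [0.404 0.295]
```

The load frame (x 0.28–0.475, y 0.37–0.535, top about 0.25 m) stands in the straight path, so I'll go over it.

>>> move_arm --moves "0 0 -0.4 0 0 0 1; 0 0 -0.8 0 0 0 1; 0 0 -1 0 0 0 1; 0 0 -1 0 0 0 1"

```text
time: 1.05
position: [0.1734, 0.6026, 0.3378]
tool_rot: [0.139, 0.99, 0.004, 0.001]
ft_force: [0.0, 0.3, 0.9]
grip_width: 0.0869
grip_force: 0.0
```

>>> move_arm --moves "0 0 -0.4 0 0 0 1; 0 0 -0.8 0 0 0 1; 0 0 -1 0 0 0 1; 0 0 -1 0 0 0 1"

```text
time: 1.45
position: [0.173, 0.6017, 0.4361]
tool_rot: [0.139, 0.99, 0.003, 0.001]
ft_force: [-0.1, -0.1, 0.1]
grip_width: 0.087
grip_force: 0.0
```

>>> move_arm --moves "-0.2 -0.2 0 0 0 0 1; -0.45 -0.42 0 0 0 0 1; -0.7 -0.65 0 0 0 0 1; -0.93 -0.87 0 0 0 0 1"

```text
time: 1.85
position: [0.2378, 0.4893, 0.4303]
tool_rot: [0.139, 0.99, -0.002, -0.001]
ft_force: [0.4, 0.0, 0.3]
grip_width: 0.087
grip_force: 0.0
```

>>> move_arm --moves "-0.3 -0.28 0 0 0 0 1; -0.6 -0.56 0 0 0 0 1; -0.93 -0.87 0 0 0 0 1; -0.93 -0.87 0 0 0 0 1"

```text
time: 2.25
position: [0.3047, 0.3777, 0.4309]
tool_rot: [0.143, 0.99, -0.003, -0.001]
ft_force: [0.1, 1.0, -1.0]
grip_width: 0.0873
grip_force: 0.0
```

>>> move_arm --moves "-0.3 -0.28 0 0 0 0 1; -0.6 -0.56 0 0 0 0 1; -0.93 -0.87 0 0 0 0 1; -0.93 -0.87 0 0 0 0 1"

```text
time: 2.65
position: [0.3702, 0.2695, 0.4313]
tool_rot: [0.143, 0.99, -0.002, -0.001]
ft_force: [0.2, 0.2, 0.3]
grip_width: 0.0872
grip_force: 0.0
```

>>> move_arm --moves "-0.3 -0.28 0 0 0 0 1; -0.6 -0.56 0 0 0 0 1; -0.93 -0.87 0 0 0 0 1; -0.93 -0.87 0 0 0 0 1"

```text
time: 3.05
position: [0.4359, 0.1608, 0.4315]
tool_rot: [0.142, 0.99, -0.001, -0.001]
ft_force: [-0.0, 0.3, -0.2]
grip_width: 0.0865
grip_force: 0.0
```

Clear of the frame. Next comes the rest of the shift with the yaw turn, then the descent.

>>> move_arm --moves "-0.3 -0.28 0 0 0 0.08 1; -0.6 -0.56 0 0 0 0.17 1; -0.92 -0.85 0 0 0 0.26 1; -0.92 -0.85 0 0 0 0.35 1; -0.92 -0.85 0 0 0 0.44 1; -0.92 -0.85 0.2 0 0 0.53 1; -0.92 -0.85 0.4 0 0 0.62 1; -0.92 -0.85 0.6 0 0 0.71 1; -0.92 -0.85 0.8 0 0 0.8 1; -0.92 -0.85 1 0 0 0.89 1; -0.92 -0.85 1 0 0 0.93 1; -0.92 -0.85 1 0 0 0.93 1"

```text
time: 4.25
position: [0.4976, 0.0584, 0.3314]
tool_rot: [0.764, 0.645, -0.001, -0.002]
ft_force: [-0.7, 0.5, -0.0]
grip_width: 0.0869
grip_force: 0.0
```

>>> move_arm --moves "0 0 0.3 0 0 0 1; 0 0 0.6 0 0 0 1; 0 0 0.9 0 0 0 1; 0 0 1 0 0 0 1; 0 0 1 0 0 0 1"

```text
time: 4.75
position: [0.4979, 0.0572, 0.2322]
tool_rot: [0.764, 0.645, -0.001, -0.001]
ft_force: [-0.3, -0.5, -0.3]
grip_width: 0.0872
grip_force: 0.0
```

```bash
python3 - <<'E'
from h import *
c=shot('wrist','w1.png')
print(proj(c,[[.499,.061,.009],[.508,.115,.009]]).round())
goto([.498,.056,.10],-10)
E
```

```text
[[262. 153.]
 [262. 105.]]
shift [-0.012 -0.008  1.336] turn [-0.    -0.     0.004] pos [0.499  0.057  0.2336]
```

View pics/w1.png

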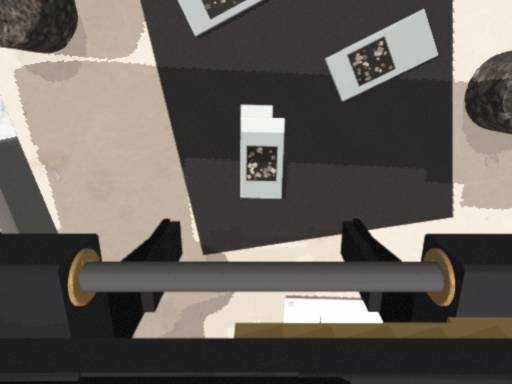

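The wrist view shows the slide almost aligned with the tool: edges at columns 240–285, rows 105–198, frosted end up, notch top right. I'll measure it from this view.

```bash
python3 - <<'E'
from h import *
c=shot('wrist');g=cv2.cvtColor(c['image'],cv2.COLOR_RGB2GRAY)
m=np.zeros_like(g);m[90:210,225:300]=g[90:210,225:300]>100
cs,_=cv2.findContours(m,0,1);k=max(cs,key=cv2.contourArea)
# outline on top plane
P=cast(c,k.reshape(-1,2),.009)[:,:2].astype(np.float32)*1000
r=cv2.minAreaRect(P);print(np.round(r[0],1),np.round(r[1],1),round(r[2],1))
# edge lines: per-row left/right
rows=np.arange(125,192);xs=[np.flatnonzero(m[y]) for y in rows]
for f in(0,-1):
    Q=cast(c,[(x[f]+(.5 if f else -.5),y) for x,y in zip(xs,rows)],.009)
    v=cv2.fitLine(Q[:,:2].astype(np.float32),cv2.DIST_HUBER,0,1e-4,1e-4).ravel();print('edge',v.round(4),np.degrees(np.arctan2(v[1],v[0])).round(1))
goto([.498,.056,.06],-10)
E
```

```text
[498.1  61.3] [110.7  50.5] 78.9
edge [0.2075 0.9782 0.4729 0.0636] 78.0
edge [0.1923 0.9813 0.5219 0.0508] 78.9
shift [-0.011 -0.019  1.744] turn [ 0.001 -0.     0.004] pos [0.4998 0.0568 0.2344]
```

>>> move_arm --moves "0 -0.02 0.3 0 0 0.016 1; -0.01 -0.02 0.6 0 0 0.016 1; -0.01 -0.02 0.9 0 0 0.016 1; -0.01 -0.02 1 0 0 0.016 1; -0.01 -0.02 1 0 0 0.016 1"

```text
time: 5.35
position: [0.497, 0.0558, 0.1335]
tool_rot: [0.773, 0.635, -0.0, -0.0]
ft_force: [-0.5, 1.1, 1.1]
grip_width: 0.087
grip_force: 0.0
```

>>> move_arm --moves "0 0 0.3 0 0 0 1; 0 0 0.6 0 0 0 1; 0 0 0.8 0 0 0 1; 0 0 0.8 0 0 0 1; 0 0 0.8 0 0 0 1"

```text
time: 5.85
position: [0.4983, 0.0556, 0.0549]
tool_rot: [0.773, 0.635, 0.001, 0.001]
ft_force: [-0.7, 0.6, -1.1]
grip_width: 0.0871
grip_force: 0.0
```

```bash
python3 - <<'E'
from h import *
for i in range(3):
    shot('scene');goto([.4969,.0554,.0155],-11.1)
c=shot('wrist','w2.png');print(proj(c,[[.4981,.0613,.009]]))
E
```

```text
shift [-0.005 -0.016  0.398] turn [ 0.002 -0.    -0.001] pos [0.4985 0.0556 0.0553]
shift [-0.005 -0.016  0.399] turn [ 0.003 -0.    -0.001] pos [0.4984 0.0556 0.0554]
shift [-0.005 -0.014  0.398] turn [ 0.002 -0.    -0.001] pos [0.4983 0.0557 0.0553]
[[258.80357705 205.21143929]]
```

View pics/w2.png

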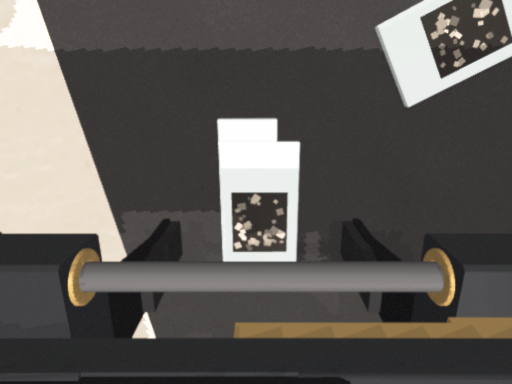

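The slide sits centred between the fingers (columns 219–300, fingers about 180–342). I'll descend and grip.

>>> move_arm --moves "0 -0.015 0.12 0 0 0 1; 0 -0.015 0.24 0 0 0 1; 0 -0.015 0.34 0 0 0 1; 0 -0.015 0.39 0 0 0 1; 0 -0.015 0.395 0 0 0 1; 0 -0.015 0.395 0 0 0 1"

```text
time: 6.65
position: [0.495, 0.056, 0.0144]
tool_rot: [0.773, 0.635, -0.0, -0.0]
ft_force: [-1.7, -1.3, 6.0]
grip_width: 0.0871
grip_force: 3.0
```

>>> move_arm --moves "0 0 0 0 0 0 0.6; 0 0 0 0 0 0 0.4; 0 0 0 0 0 0 0.3; 0 0 0 0 0 0 0.3; 0 0 0 0 0 0 0.3; 0 0 0 0 0 0 0.3; 0 0 0 0 0 0 0.3; 0 0 0 0 0 0 0.3" --squeeze 20

```text
time: 7.45
position: [0.4955, 0.056, 0.0144]
tool_rot: [0.773, 0.635, 0.0, 0.0]
ft_force: [-0.4, -0.4, 4.9]
grip_width: 0.0497
grip_force: 20.6
```

Slide gripped (49.7 mm, 20 N). Lifting it.

>>> move_arm --moves "0 0 -0.1 0 0 0 0.3; 0 0 -0.3 0 0 0 0.3; 0 0 -0.55 0 0 0 0.3; 0 0 -0.8 0 0 0 0.3; 0 0 -1 0 0 0 0.3; 0 0 -1 0 0 0 0.3" --squeeze 25

```text
time: 8.05
position: [0.4971, 0.0559, 0.1166]
tool_rot: [0.773, 0.635, 0.002, 0.002]
ft_force: [0.8, -0.4, -1.3]
grip_width: 0.0499
grip_force: 25.0
```

>>> move_arm --moves "-0.1 0 -0.2 0 0 0 0.3; -0.3 0 -0.4 0 0 0 0.3; -0.5 0 -0.6 0 0 0 0.3; -0.7 0 -0.6 0 0 0 0.3; -0.9 0 -0.6 0 0 0 0.3; -1 0 -0.6 0 0 0 0.3; -1 0 -0.6 0 0 0 0.3"

```text
time: 8.75
position: [0.4755, -0.0429, 0.1734]
tool_rot: [0.773, 0.634, -0.0, -0.001]
ft_force: [0.4, -0.0, -1.4]
grip_width: 0.0493
grip_force: 25.0
```

```bash
python3 - <<'E'
from h import *
c=shot('wrist','w3.png');print(robot.get_obs()['grip_width'],robot.get_obs()['grip_force'])
goto([.4914,-.1843,.13],-101.2)
E
```

```text
0.04944437730067811 24.999837577342987
shift [-1.364  0.434  0.433] turn [-0.001  0.     0.999] pos [ 0.4756 -0.0421  0.1734]
```

View pics/w3.png

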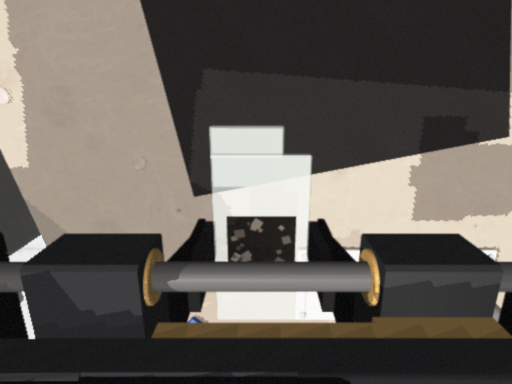

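The slide is held with its front edge at (210–283,127) and the notch at (283–311,155). I'll measure its pose in the tool frame from those corners.

```bash
cat >> h.py <<'E'
def slide(c,px,h):
    "px: corners FL,FR,notch inner,notch outer; h top face below TCP. returns label xy, heading"
    o=robot.get_obs();p=np.array(o['position'])
    Q=cast(c,px,p[2]-h)[:,:2]*1000
    S=np.array([[55,25],[55,-11],[41,-11],[41,-25.]])[:len(px)]
    U,_,V=np.linalg.svd((S-S.mean(0)).T@(Q-Q.mean(0)))
    Rm=(U@np.diag([1,np.linalg.det(U@V)])@V).T
    t=Q.mean(0)-Rm@S.mean(0)
    print('res',np.round(Q-(S@Rm.T+t),1).tolist(),'label',(Rm@[40,0]+t).round(1),'centre',t.round(1),'head',np.degrees(np.arctan2(Rm[1,0],Rm[0,0])).round(1),'tcp',p.round(4),o['tool_rot'].round(4))
E
python3 - <<'E'
from h import *
c=shot('wrist');g=cv2.cvtColor(c['image'],cv2.COLOR_RGB2GRAY)
k=np.array([[210.5,127],[283.5,127],[283.5,155],[311,155]],np.float32).reshape(-1,1,2)
k=cv2.cornerSubPix(g,k,(4,4),(-1,-1),(3,30,.01)).reshape(-1,2);print(k.round(1).tolist())
slide(c,k,.0054)
E
```

```text
[[209.0, 126.4000015258789], [283.1000061035156, 126.30000305175781], [282.6000061035156, 154.39999389648438], [311.1000061035156, 154.8000030517578]]
res [[0.6, -0.3], [-0.2, -0.1], [-0.1, 0.3], [-0.3, 0.1]] label [484.1   2.8] centre [476.4 -36.5] head 78.9 tcp [ 0.4756 -0.0417  0.1735] [ 7.728e-01  6.347e-01 -2.000e-04 -7.000e-04]
```

>>> move_arm --moves "-0.1 0.03 0 0 0 0.08 0.3; -0.2 0.07 0 0 0 0.16 0.3; -0.3 0.12 0 0 0 0.24 0.3; -0.4 0.16 0 0 0 0.32 0.3; -0.5 0.2 0 0 0 0.4 0.3; -0.6 0.24 0 0 0 0.48 0.3; -0.7 0.28 0 0 0 0.56 0.3; -0.8 0.32 0 0 0 0.64 0.3; -0.9 0.36 0 0 0 0.72 0.3; -1 0.4 0 0 0 0.8 0.3; -1 0.43 0 0 0 0.88 0.3; -1 0.43 0 0 0 0.95 0.3"

```text
time: 10.05
position: [0.4994, -0.1479, 0.1737]
tool_rot: [0.998, -0.06, -0.0, -0.0]
ft_force: [0.6, -0.1, -0.0]
grip_width: 0.0493
grip_force: 25.0
```

```bash
python3 - <<'E'
from h import *
c=shot('wrist','w4.png')
goto([.4914,-.1843,.13],-101.2)
E
```

```text
shift [-0.031  0.374  0.436] turn [-0.     0.     0.046] pos [ 0.4991 -0.1476  0.1736]
```

View pics/w4.png

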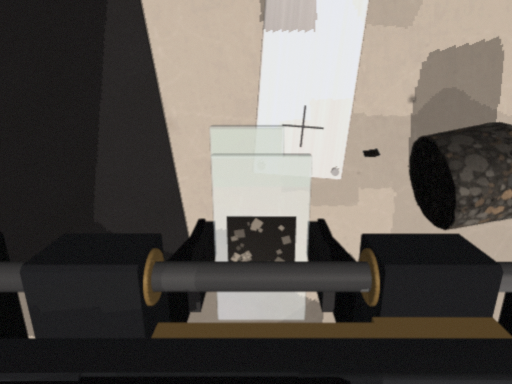

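The wrist view shows the cross at about (303,127), with its long-axis arm running (305,106)–(302,147) next to the slide. I'll measure both from this image.

```bash
python3 - <<'E'
from h import *
c=shot('wrist');g=cv2.cvtColor(c['image'],cv2.COLOR_RGB2GRAY)
r=g[103:152,285:326].astype(int);m=(r<120)
ys,xs=np.nonzero(m);print(len(xs))
# vertical arm: points away from the horizontal arm rows; horizontal likewise
Pw=cast(c,np.c_[xs+285,ys+103],.008)[:,:2]
ctr=cast(c,(303,127),.008)[0,:2]
L=[]
for a in(-11.2,78.8):
    u=np.array([np.cos(np.radians(a)),np.sin(np.radians(a))]);d=Pw-ctr
    s=d@u;t=d@np.array([-u[1],u[0]]);k=(abs(s)>.004)&(abs(t)<.003)
    v=cv2.fitLine(Pw[k].astype(np.float32),cv2.DIST_HUBER,0,1e-4,1e-4).ravel();L.append(v);print(k.sum(),np.degrees(np.arctan2(v[1],v[0])).round(2))
A=np.c_[L[0][:2],-L[1][:2]];q=np.linalg.solve(A,L[1][2:]-L[0][2:]);X=L[0][2:]+q[0]*L[0][:2];print('cross',X)
# plate edge headings
for lo,hi in((60,170),):
    rows=[y for y in range(40,120)]
    Q=cast(c,[(330+np.flatnonzero(g[y,330:400]<215)[0]-.5,y) for y in rows],.008)[:,:2]
    v=cv2.fitLine(Q.astype(np.float32),cv2.DIST_HUBER,0,1e-4,1e-4).ravel();print('edge',np.degrees(np.arctan2(v[1],v[0])))
for i in range(3): shot('scene');print(robot.get_obs()['position'].round(4))
a=np.radians(-11.2);t=X-.0453*np.array([np.cos(a),np.sin(a)]);print(t)
goto([t[0],t[1],.0634],-101.2)
E
```

```text
57
18 -11.04
21 78.79
cross [ 0.53591824 -0.19226725]
edge -11.405407
[ 0.4988 -0.1475  0.1737]
[ 0.4987 -0.1476  0.1737]
[ 0.4987 -0.1477  0.1738]
[ 0.49148097 -0.18346844]
shift [-0.031  0.364  1.104] turn [-0.     0.     0.052] pos [ 0.4987 -0.1477  0.1738]
```

>>> move_arm --moves "0 0.1 0.1 0 0 0.02 0.3; -0.02 0.2 0.2 0 0 0.04 0.3; -0.03 0.3 0.4 0 0 0.052 0.3; -0.03 0.365 0.6 0 0 0.052 0.3; -0.03 0.365 0.8 0 0 0.052 0.3; -0.03 0.365 0.9 0 0 0.052 0.3; -0.03 0.365 0.97 0 0 0.052 0.3; -0.03 0.365 1 0 0 0.052 0.3; -0.03 0.365 1 0 0 0.052 0.3"

```text
time: 11.2
position: [0.4916, -0.1845, 0.074]
tool_rot: [0.995, -0.099, 0.0, 0.0]
ft_force: [0.2, -0.3, -0.1]
grip_width: 0.0494
grip_force: 25.0
```

```bash
python3 - <<'E'
from h import *
shot('wrist');shot('side');
goto([.4915,-.1837,.0634],-101.2)
c=shot('wrist');g=cv2.cvtColor(c['image'],cv2.COLOR_RGB2GRAY)
a=c['image'][90:210,180:340][...,::-1]
d=shot('side');b=d['image'][180:300,180:340][...,::-1];e=shot('scene')['image'][190:310,210:370][...,::-1]
f=lambda i:cv2.resize(i,(400,300),interpolation=cv2.INTER_CUBIC)
cv2.imwrite('pics/f1.png',np.vstack([np.hstack([f(a),f(b)]),np.hstack([f(e),f(e)*0])]))
E
```

```text
shift [-0.007 -0.008  0.112] turn [ 0.    -0.001 -0.002] pos [ 0.492  -0.1846  0.0746]
```

View pics/f1.png

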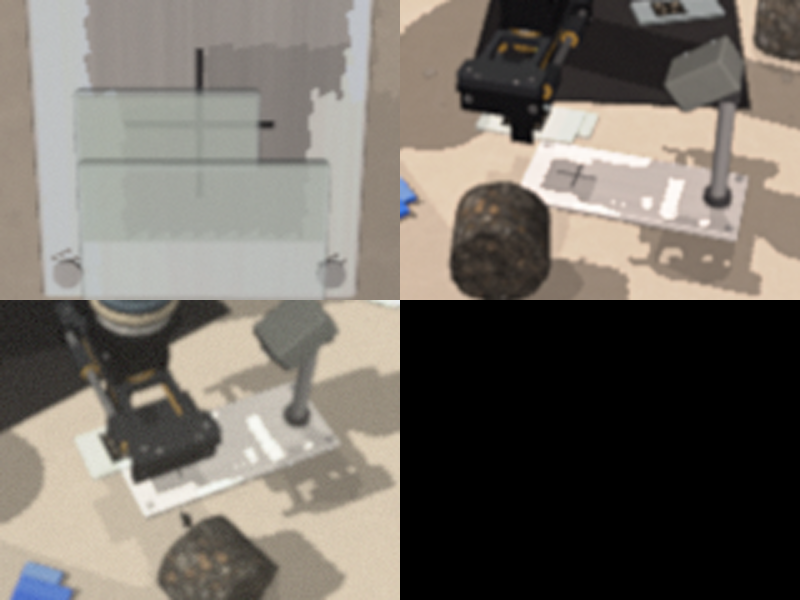

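The slide is level and the cross shows through the frosted end (wrist px about (260,140)), with the post ahead. I'll lower the last 11 mm.

>>> move_arm --moves "-0.005 -0.005 0.05 0 0 0 0.3; -0.005 -0.005 0.1 0 0 0 0.3; -0.005 -0.005 0.11 0 0 0 0.3; -0.005 -0.005 0.11 0 0 0 0.3; -0.005 -0.005 0.11 0 0 0 0.3; -0.005 -0.005 0.11 0 0 0 0.3"

```text
time: 12.05
position: [0.4912, -0.1839, 0.0631]
tool_rot: [0.995, -0.099, 0.0, 0.0]
ft_force: [0.3, -0.4, -0.9]
grip_width: 0.0495
grip_force: 25.0
```

```bash
python3 - <<'E'
from h import *
c=shot('wrist','w5.png');g=cv2.cvtColor(c['image'],cv2.COLOR_RGB2GRAY)
k=np.array([[210.5,126],[283.2,126.3],[283,154.4],[311,154.8]],np.float32).reshape(-1,1,2)
slide(c,k.reshape(-1,2),.0054)
# cross visible parts: far arm above front edge, right arm in notch
s=g[100:160,200:320]
cv2.imwrite('pics/f2.png',cv2.resize(c['image'][85:175,190:330][...,::-1],(700,450),interpolation=cv2.INTER_CUBIC))
goto([.4915,-.1837,.0634],-101.2)
E
```

```text
res [[-0.4, -1.1], [-0.1, 0.4], [0.3, 0.1], [0.2, 0.5]] label [ 536.  -192.7] centre [ 496.8 -184.6] head -11.6 tcp [ 0.4912 -0.1839  0.0631] [ 9.951e-01 -9.890e-02  1.000e-04  1.000e-04]
shift [ 0.002 -0.003 -0.003] turn [ 0.    -0.    -0.002] pos [ 0.4912 -0.1839  0.0631]
```

View pics/f2.png

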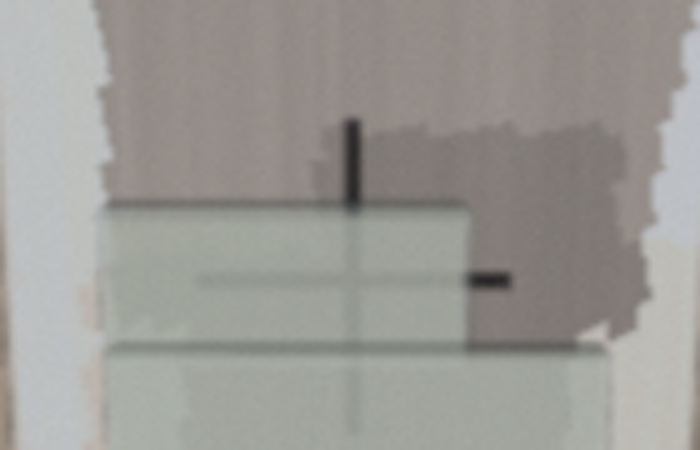

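The cross now sits at wrist px (260.4,141) under the label. I'll check that against the label at (536.0,-192.7) mm and hand in if it agrees.

```bash
python3 - <<'E'
from h import *
c=shot('wrist');X=cast(c,(260.4,141),.008)[0,:2]*1000;print(X)
o=robot.get_obs();print(o['grip_force'],o['time'])
if np.hypot(*(X-[536,-192.7]))<2.5: print('ok',robot.hand_in())
E
```

```text
[ 535.76971774 -192.38894642]
24.999785721302032 12.15
the job is handed in; nothing more can be done
ok None
```

Handed in at 12.2 s: the notched slide is held level, label up, with the frosted end about 0.4 mm from the cross by my measurement, top face about 50 mm above the plate, pointing at the post.

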